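# Copy a template's curve onto a pin contour gauge

## Robot

A 7-joint arm with a two-finger parallel gripper is mounted at the origin on the work surface. World frame = base frame: x ahead of the robot, y to its left, z up, the work surface at z = 0. Lengths are in m, angles in rad, forces in N, time in s.
With the tool pointing down it reaches from about 0.425 to 0.875 m from the base axis. Payload 4.7 kg.
Tool frame: the origin (TCP) lies at the very end of the fingers, on their centre line; the grasp point (between the pads) lies 19 mm behind it (grasp_offset is the distance from the TCP to the grasp point, in m); z points along the fingers, y is the direction in which the jaws open and shut (so a half turn about z gives the same grasp; the last joint's range is limited). The gripper opens to 87 mm and grips with 3 to 60 N. Pads are 19 mm wide; open, the fingers measure 117 mm over their backs; the gripper's body (75 mm by 190 mm) begins 51 mm behind the grasp point.
Start: joints at [-1.127, 0.321, -0.07, 1.45, 0.023, 1.371, -0.057], TCP at [0.271, 0.591, 0.223] pointing down, gripper open.
Joint ranges: [-2.86, 2.86], [-0.3, 2.09], [-1.38, 1.24], [0.06, 2.45], [-1.56, 4.7], [0.09, 2.05], [-2.69, 2.69]. Speed limits (rad/s): [2.57, 2.57, 3.14, 3.14, 3.14, 3.14, 3.14].

## Interface

Orientations are given as a rotation vector (axis times angle).
In Python, from cell import * gives the robot as it stands. The module is installed in compiled form; this text tells all that it offers.
- The arm moves only by the tool drive_tool, never from a script. Its argument "commands" is one flat list of numbers, 7 for each row, row after row: the turn, a rotation vector about the tool's x, y, z in degrees, then the shift along the tool's x, y, z in mm, then the finger opening in mm, from 0 to 87. A call has 1 to 12 rows; each row shifts and turns the commanded pose from where the row before left it, along the tool's axes as they then stand; what a row does not reach is not made up. A row lasts 1/12 s, in which the tool goes at most 41.7 mm and 7.16 degrees, less where a joint would pass 70% of its speed; a pose out of reach is approached as far as the arm can. A call with a gripper value outside its range is refused whole. The fingers move at their own pace and stop on an object; the grip force is fixed at half the most. Time passes only in rows, so rows that do not move let the fingers close. It gives the time, the measured TCP pose, the force and the opening at its end, in the units of the state.
- sense(): the state, without advancing time (a new reading comes with each control period).
- snapshot(name): name is "scene" or "top" or "wrist"; returns a dict with "img" (480x640x3 uint8, red, green, blue), "depth" (480x640 float32, m along the optical axis (not along the pixel's ray), 0 where there is no reading), "mtx" (3x3 intrinsics, pixels), "R" (3x3) and "t" (3): a world point X has camera coordinates R X + t; the wrist camera has in their place "mount" (4x4, takes a point from camera to tool coordinates, whose origin is the TCP and whose axes are the flange's). Camera axes: x right, y down, z forward; pixel columns grow to the right and rows downward; lengths in m; the calibration is good to about 2 mm. A picture is of the moment at which its call begins: read the wrist's pose just before it.
- job_done(): hands the job in, once; it reports no verdict.
The state is a dict: "t": time; "q": joint angles; "dq": joint speeds; "tau": joint torques, N m; "position": TCP position; "tool_rot": TCP orientation; "ft_force": force on the tool from outside, world axes, zero at the start; "ft_torque": the same for the moment, N m; "gripper_width": finger opening in m.
Only numpy, scipy, OpenCV 4.12 (cv2) and the standard library are available. Lean on these libraries where they do the work, as an engineer would, in place of code of your own. Each camera call takes 0.05 s, during which the arm holds its last target. There are 200 camera calls.

## Task

Take the tracer from its mat and run its barrel along the whole wavy edge of the clamped template, from one end to the other in one go and gently pressed against the edge, so that all nine gauge pins are pushed in flush with the edge; touch the gauge with nothing but the tracer. Do not let the tracer leave the edge once one end pin is in and the other is not. Then stand the tracer upright on its mat again, let go, and leave everything else where it was.

Things in the scene. Friction and masses are not known exactly. Their poses are not given: they have to be found in the camera images.
- gauge: Contour gauge with a template plate clamped in it, fixed to the table. Origin on the table, below the middle of the template's wavy edge; gauge x is the way the pins slide in (away from the robot, within 0.35 rad of world x), y runs along its width, z up. Its base covers x = 35 to 135 mm, y = -108 to 108 mm. Nothing on it is higher than 37 mm.
- edge_mid (a point): Template: steel plate, 10 to 20 mm above the table, open below its front 20 mm. Its free wavy edge faces gauge -x from y = -100 to +100 mm: a smooth curve wandering within x = -11 to +11 mm, slopes up to 28 degrees from gauge y, no curve tighter than 35 mm radius; its exact shape is not given, feel or see it. The point is at gauge (0, 0, 15) mm, near the edge, not exactly on it.
- guide_top (a point): Guide bar of the nine pins, top centre, at gauge (60, 0, 33) mm; the bar covers x = 45 to 75 mm. The pins (8 mm wide, round noses of 4 mm radius) lie on the template, 21 to 28 mm above the table, and stick out past its edge by 3.5 to 5 mm at the start. Each slides along gauge x with about 1 N of friction and stays where it is left.
- tracer: Tracer: loose steel barrel 30 mm in diameter and 36 mm tall (polished, low friction) with a round black knurled grip 20 mm in diameter above it, from 36 to 86 mm; it stands upright on its mat. Origin at the centre of its underside, z along its axis. About 0.22 kg.
- mat: Round black rubber mat, 80 mm across and 3 mm thick, fixed to the table; origin at the centre of its underside. The tracer's place.
- pin1 (a joint): Gauge pin on the line gauge y = +68 mm. Value in m: 0 = nose flush with the template's edge, negative = proud of it (towards gauge -x), positive = pushed back behind it.
- pin2 (a joint): Gauge pin on the line gauge y = +51 mm. Value in m: 0 = nose flush with the template's edge, negative = proud of it (towards gauge -x), positive = pushed back behind it.
- pin3 (a joint): Gauge pin on the line gauge y = +34 mm. Value in m: 0 = nose flush with the template's edge, negative = proud of it (towards gauge -x), positive = pushed back behind it.
- pin4 (a joint): Gauge pin on the line gauge y = +17 mm. Value in m: 0 = nose flush with the template's edge, negative = proud of it (towards gauge -x), positive = pushed back behind it.
- pin5 (a joint): Gauge pin on the line gauge y = +0 mm. Value in m: 0 = nose flush with the template's edge, negative = proud of it (towards gauge -x), positive = pushed back behind it.
- pin6 (a joint): Gauge pin on the line gauge y = -17 mm. Value in m: 0 = nose flush with the template's edge, negative = proud of it (towards gauge -x), positive = pushed back behind it.
- pin7 (a joint): Gauge pin on the line gauge y = -34 mm. Value in m: 0 = nose flush with the template's edge, negative = proud of it (towards gauge -x), positive = pushed back behind it.
- pin8 (a joint): Gauge pin on the line gauge y = -51 mm. Value in m: 0 = nose flush with the template's edge, negative = proud of it (towards gauge -x), positive = pushed back behind it.
- pin9 (a joint): Gauge pin on the line gauge y = -68 mm. Value in m: 0 = nose flush with the template's edge, negative = proud of it (towards gauge -x), positive = pushed back behind it.
- jar: Bystander: small amber jar 52 mm across, 65 mm tall. Origin at the centre of its underside.
- dish: Bystander: shallow clear dish 84 mm across, 16 mm tall. Origin at the centre of its underside.
- weight: Bystander: brass weight 36 mm across, 54 mm tall. Origin at the centre of its underside.
- beaker: Bystander: white plastic beaker 70 mm across, 75 mm tall. Origin at the centre of its underside.
- driver: Bystander: screwdriver 140 mm long, lying along its own x axis, origin near its middle.

How it is judged:
By the outcome, as a careful person would: the job done as asked, in the order asked, and still so for the second after the job is handed in, with the robot touching nothing.
It also fails if it takes over 72 s, if anything falls off the work surface, if the arm or the gripper's body presses on something with over 40 N, if the wrist force passes 120 N, or if a joint passes its speed limit or range.

## Working session

There is one attempt and no reset: what is moved stays moved. The work goes in short steps, Python scripts to look and compute and a tool call to move; the robot and the scene stay as the last step left them, time stands still between calls to the robot, and variables do not carry over. Pictures are saved under pics/ and viewed, about 8 in all and at most 12, crops included, and the job is handed in when it is done.

Besides the shell and the picture viewer there is one more tool, called after ">>>" by a JSON object that holds its "fn" and its "kwargs", one argument or row to a line. drive_tool: Moves the arm, as the interface text tells. Its arguments: {"type":"object","properties":{"commands":{"type":"array"}},"required":["commands"]}

```bash
mkdir -p pics
python3 - <<'E'
from cell import *
import cv2,numpy as np
s=sense(); print({k:np.round(v,4) for k,v in s.items()})
for n in ("scene","top"):
    d=snapshot(n); cv2.imwrite(f"pics/{n}0.png",d["img"][:,:,::-1]); np.savez(f"{n}0.npz",**d)
    print(n,d["mtx"],d["R"],d["t"])
E
```

```text
{'t': np.float64(0.0), 'q': array([-1.1269,  0.3218, -0.0701,  1.4517,  0.0226,  1.3708, -0.0569]), 'dq': array([-0.0014,  0.0001, -0.0012,  0.0016,  0.0013,  0.0005, -0.0011]), 'tau': array([ 2.00000e-04, -4.91288e+01, -4.04000e-01, -3.12527e+01,
       -6.39000e-02,  4.37000e-02,  2.00000e-04]), 'position': array([0.2706, 0.5904, 0.2215]), 'tool_rot': array([-6.699e-01, -3.069e+00,  2.900e-03]), 'ft_force': array([ 0.1082,  0.0281, -0.1627]), 'ft_torque': array([0.0414, 0.0112, 0.0206]), 'gripper_width': np.float64(0.0872)}
scene [[485.97447693   0.         317.50764968]
 [  0.         485.97447693 238.51443536]
 [  0.           0.           1.        ]] [[ 0.33081701  0.94338933 -0.02401409]
 [ 0.53805539 -0.20946245 -0.81646915]
 [-0.77527834  0.25718098 -0.57688946]] [-0.14095063 -0.25676614  1.38620151]
top [[438.32139543   0.         307.96472505]
 [  0.         438.32139543 238.99674469]
 [  0.           0.           1.        ]] [[-0.01702895 -0.99970634 -0.01724069]
 [-0.9898624   0.01928799 -0.14071387]
 [ 0.14100508  0.0146697  -0.98990018]] [-0.00988412  0.54407739  1.03526193]
```

View pics/top0.png

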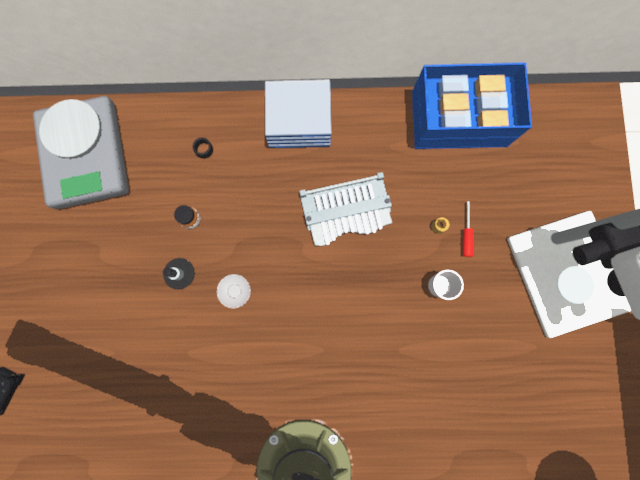

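The top view shows the gauge at about (347,210), turned by about 0.2 rad. The tracer is on its mat at (179,273), the dish at (233,291) and the jar at (187,215).

```bash
cat > h.py <<'E'
import numpy as np, cv2
from scipy.spatial.transform import Rotation as Ro
def ray(K,R,t,u,v,z):
    c=-R.T@t; d=R.T@np.linalg.inv(K)@np.array([u,v,1.]); return c+d*(z-c[2])/d[2]
def wristRt(s,d):
    M=np.eye(4);M[:3,:3]=Ro.from_rotvec(s["tool_rot"]).as_matrix();M[:3,3]=s["position"]
    T=np.linalg.inv(M@d["mount"]); return T[:3,:3],T[:3,3]
def plan(s,p,yaw):  # tool-frame shift to point p (TCP) and turn about tool z so that jaw axis is at yaw
    R=Ro.from_rotvec(s["tool_rot"]).as_matrix(); y=R[:,1]
    a=np.arctan2(y[1],y[0]); print("jaw yaw",np.degrees(a),"tool z",R[:,2].round(4)); 
    print("shift mm",(R.T@(np.array(p)-s["position"])*1000).round(1),"turn z deg",-np.degrees(yaw-a))
E
python3 - <<'E'
from h import *
d=np.load("top0.npz")
for n,u,v,z in [("mat",179.5,273.5,.003),("tracertop",175,272,.089),("barL",308,219,.033),("barR",388,201,.033),("gmid",348,210,.033),("dish",233,291,.016),("jar",185,215,.065)]:
    print(n,ray(d["mtx"],d["R"],d["t"],u,v,z).round(3))
i=d["img"]; cv2.imwrite("pics/c1.png",cv2.resize(i[160:310,150:410],None,fx=3,fy=3,interpolation=cv2.INTER_CUBIC)[:,:,::-1])
E
python3 - <<'E'
from cell import *
from h import *
d=snapshot("wrist");print(d["mount"].round(3),d["mtx"])
plan(sense(),(0.51,0.29,0.25),0.22)
E
```

```text
mat [0.467 0.305 0.003]
tracertop [0.465 0.289 0.089]
barL [ 0.595 -0.021  0.033]
barR [ 0.636 -0.22   0.033]
gmid [ 0.615 -0.12   0.033]
dish [0.421 0.168 0.016]
jar [0.604 0.276 0.065]
[[-0.    -0.962 -0.272  0.074]
 [ 1.    -0.     0.     0.   ]
 [-0.    -0.272  0.962 -0.162]
 [ 0.     0.     0.     1.   ]] [[396.74082025   0.         316.5788782 ]
 [  0.         396.74082025 238.03256555]
 [  0.           0.           1.        ]]
jaw yaw 65.37472437171886 tool z [-6.0e-04 -1.4e-03 -1.0e+00]
shift mm [-342.7 -173.5  -28. ] turn z deg 52.76965287884074
```

View pics/c1.png

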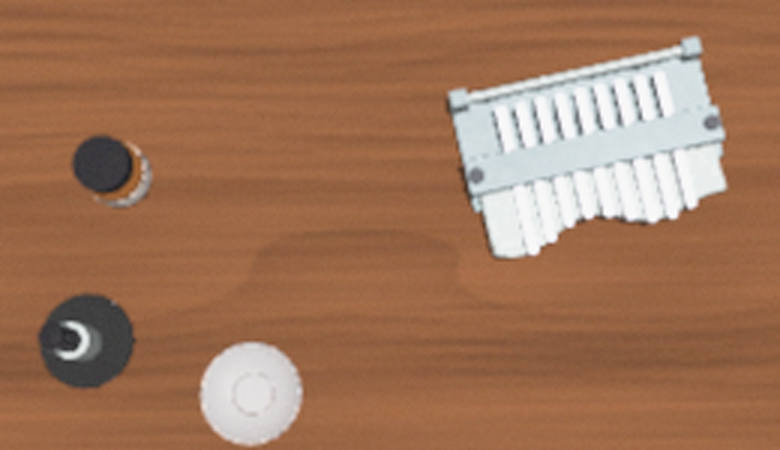

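The crop shows the tracer upright on its mat with the grip top at about (46,337), and the gauge's wavy edge along the bottom of the plate from (490,257) to (725,190). I'll go to the tracer first.

>>> {"fn": "drive_tool", "kwargs": {
  "commands": [0,0,6.6,0,0,0,87,0,0,6.6,0,0,0,87,0,0,6.6,0,0,0,87,0,0,6.6,0,0,0,87,0,0,6.6,0,0,0,87,0,0,6.6,0,0,0,87,0,0,6.6,0,0,0,87,0,0,6.6,0,0,0,87]
}}

```text
t: 0.82
position: [0.2707, 0.5907, 0.2221]
tool_rot: [1.972, 2.446, -0.001]
ft_force: [0.8, -0.1, 0.1]
gripper_width: 0.0872
```

>>> {"fn": "drive_tool", "kwargs": {
  "commands": [0,0,0,-27.6,10.6,1.5,87,0,0,0,-27.6,10.6,1.5,87,0,0,0,-27.6,10.6,1.5,87,0,0,0,-27.6,10.6,1.5,87,0,0,0,-27.6,10.6,1.5,87,0,0,0,-27.6,10.6,1.5,87,0,0,0,-27.6,10.6,1.5,87,0,0,0,-27.6,10.6,1.5,87,0,0,0,-27.6,10.6,1.5,87,0,0,0,-27.6,10.6,1.5,87,0,0,0,-27.6,10.6,1.5,87,0,0,0,-27.6,10.6,1.5,87]
}}

```text
t: 1.82
position: [0.4676, 0.2939, 0.2043]
tool_rot: [-1.965, -2.451, 0.0]
ft_force: [-0.5, 0.6, -0.6]
gripper_width: 0.0871
```

```bash
cat > look.py <<'E'
import sys
from cell import *
from h import *
s=sense(); d=snapshot("wrist"); n=sys.argv[1]
R,t=wristRt(s,d); np.savez(n+".npz",img=d["img"],depth=d["depth"],mtx=d["mtx"],R=R,t=t)
cv2.imwrite(f"pics/{n}.png",d["img"][:,:,::-1])
print(s["t"],s["position"].round(4),s["ft_force"].round(2)); plan(s,s["position"],0)
E
python3 look.py w1
```

```text
1.8167 [0.4676 0.2939 0.2043] [-0.48  0.62 -0.6 ]
jaw yaw 12.582543312250943 tool z [-2.e-04 -1.e-04 -1.e+00]
shift mm [0. 0. 0.] turn z deg 12.582543312250943
```

View pics/w1.png

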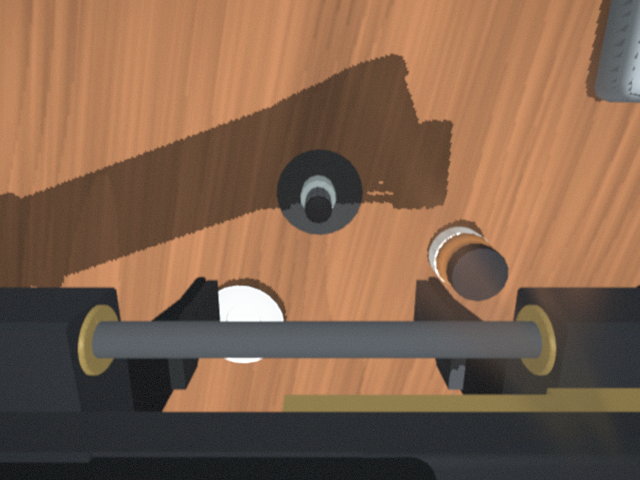

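The mat is centred at about (319.5,192), the grip top at (318,209), and the fingers fill the rows below 280.

Run:
```python
from h import *
d=np.load("w1.npz")
for n,u,v,z in [("mat",319.5,192,.003),("grip",318,209,.089),("barrel",318,191,.039)]:
    print(n,ray(d["mtx"],d["R"],d["t"],u,v,z).round(4), d["depth"][v if isinstance(v,int) else int(v),int(u)])
i=d["img"]; cv2.imwrite("pics/w1c.png",cv2.resize(i[140:250,260:380],None,fx=5,fy=5,interpolation=cv2.INTER_CUBIC)[:,:,::-1])
from cell import sense
plan(sense(),ray(d["mtx"],d["R"],d["t"],318,209,.089)*[1,1,0]+[0,0,.05],0.22)
```

```text
mat [0.4678 0.3098 0.003 ] 0.30000722
grip [0.4657 0.3111 0.089 ] 0.2823565
barrel [0.4648 0.316  0.039 ] 0.30238357
jaw yaw 12.07625398758614 tool z [ 0.0022 -0.0044 -1.    ]
shift mm [ 26.   -1.1 154.1] turn z deg -0.5288175052919709
```

View pics/w1c.png

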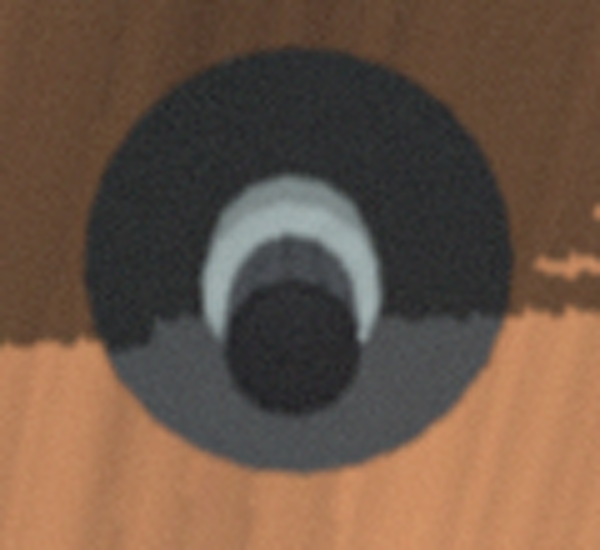

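>>> {"fn": "drive_tool", "kwargs": {
  "commands": [0,0,0,6.5,-0.3,15,87,0,0,0,6.5,-0.3,15,87,0,0,0,6.5,-0.3,15,87,0,0,0,6.5,-0.2,15,87,0,0,0,0,0,20,87,0,0,0,0,0,20,87,0,0,0,0,0,20,87,0,0,0,0,0,20,87,0,0,0,0,0,14,87,0,0,0,0,0,0,60,0,0,0,0,0,0,40,0,0,0,0,0,0,30]
}}

```text
t: 2.87
position: [0.4609, 0.321, 0.0515]
tool_rot: [1.965, 2.451, 0.002]
ft_force: [0.1, 0.1, 0.9]
gripper_width: 0.0742
```

>>> {"fn": "drive_tool", "kwargs": {
  "commands": [0,0,0,0,0,0,25,0,0,0,0,0,0,22,0,0,0,0,0,0,10,0,0,0,0,0,0,10,0,0,0,0,0,0,10,0,0,0,0,0,0,10]
}}

```text
t: 3.37
position: [0.4605, 0.3205, 0.0508]
tool_rot: [1.965, 2.451, 0.001]
ft_force: [0.8, 0.1, 0.3]
gripper_width: 0.0347
```

>>> {"fn": "drive_tool", "kwargs": {
  "commands": [0,0,0,-2,0.8,0,40,0,0,0,-3,0.8,0,40,0,0,0,-3,0.8,0,40,0,0,0,-2,0.8,0,40,0,0,0,0,0,0,40,0,0,0,0,0,0,40]
}}

```text
t: 3.87
position: [0.4659, 0.3111, 0.0506]
tool_rot: [1.966, 2.451, 0.0]
ft_force: [-0.6, -0.3, -0.6]
gripper_width: 0.0399
```

```bash
python3 look.py w2
python3 - <<'E'
import cv2
i=cv2.imread("pics/w2.png"); cv2.imwrite("pics/w2c.png",i[120:400,120:520])
E
```

```text
3.8667 [0.4659 0.3111 0.0506] [-0.57 -0.35 -0.61]
jaw yaw 12.537117863790462 tool z [ 0.  0. -1.]
shift mm [0. 0. 0.] turn z deg 12.537117863790462
```

View pics/w2c.png

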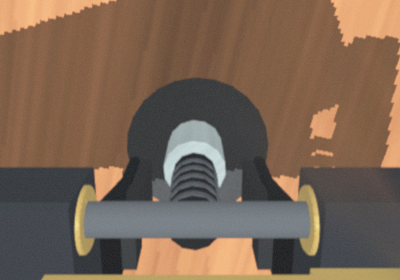

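Run:
```python
from h import *
d=np.load("w2.npz"); ax=np.array([-.217,.976,0])
print("mat",ray(d["mtx"],d["R"],d["t"],318,198,.003)-.04*ax)
print("tracer",ray(d["mtx"],d["R"],d["t"],315,240.5,.003)-.015*ax)
```

```text
mat [0.46813412 0.30863489 0.003     ]
tracer [0.46624269 0.30965153 0.003     ]
```

>>> {"fn": "drive_tool", "kwargs": {
  "commands": [0,0,0,0,0,0,30,0,0,0,0,0,0,24,0,0,0,0,0,0,20,0,0,0,0,0,0,10,0,0,0,0,0,0,10,0,0,0,0,0,0,10,0,0,0,0,0,0,10]
}}

```text
t: 4.5
position: [0.4656, 0.3115, 0.0505]
tool_rot: [-1.965, -2.451, 0.0]
ft_force: [-0.1, 0.0, -0.2]
gripper_width: 0.0192
```

>>> {"fn": "drive_tool", "kwargs": {
  "commands": [0,0,0,0,0,-10,10,0,0,0,0,0,-20,10,0,0,0,0,0,-20,10,0,0,0,0,0,-20,10,0,0,0,-10,0,-10,10,0,0,0,-20,0,-10,10,0,0,0,-30,0,-10,10,0,0,0,-30,0,-10,10,0,0,0,-30,0,-10,10,0,0,0,-30,0,-10,10,0,0,0,-30,0,-10,10,0,0,0,-30,0,-10,10]
}}

```text
t: 5.5
position: [0.511, 0.1038, 0.2008]
tool_rot: [-1.965, -2.45, 0.001]
ft_force: [-0.1, 0.4, -1.8]
gripper_width: 0.0192
```

>>> {"fn": "drive_tool", "kwargs": {
  "commands": [0,0,0,-30,-0.6,0,10,0,0,0,-30,-0.6,0,10,0,0,0,-30,-0.6,0,10,0,0,0,-30,-0.6,0,10,0,0,0,-30,-0.6,0,10,0,0,0,-30,-0.6,0,10,0,0,0,-30,-0.6,0,10,0,0,0,-30,-0.6,0,10,0,0,0,-30,-0.6,0,10,0,0,0,-25,-0.6,0,10,0,0,0,-15,-0.6,0,10,0,0,0,-7,-0.6,0,10]
}}

```text
t: 6.5
position: [0.572, -0.2088, 0.2002]
tool_rot: [1.971, 2.447, -0.004]
ft_force: [0.0, 0.6, -2.6]
gripper_width: 0.0191
```

>>> {"fn": "drive_tool", "kwargs": {
  "commands": [0,0,0,0,0,0,10,0,0,0,0,0,0,10,0,0,0,0,0,0,10,0,0,0,0,0,0,10]
}}

```text
t: 6.83
position: [0.5736, -0.2025, 0.2005]
tool_rot: [-1.961, -2.453, -0.001]
ft_force: [-0.1, 0.7, -3.1]
gripper_width: 0.0196
```

```bash
python3 look.py w3
```

```text
6.8333 [ 0.5736 -0.2025  0.2005] [-0.13  0.72 -3.05]
jaw yaw 12.723728359933306 tool z [-1.0e-04  1.3e-03 -1.0e+00]
shift mm [0. 0. 0.] turn z deg 12.723728359933306
```

View pics/w3.png

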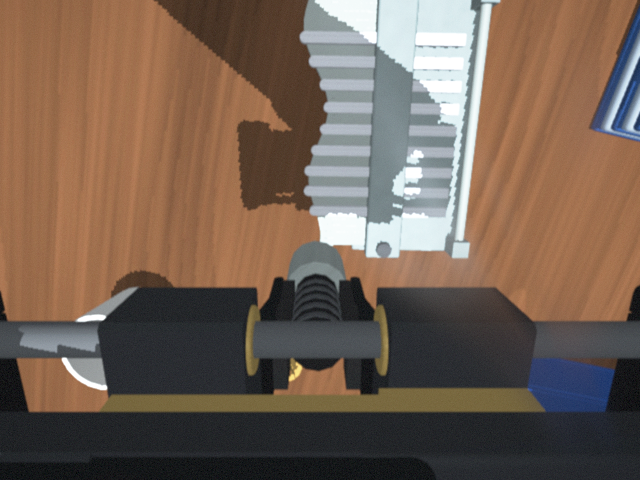

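The view shows all nine pins from (305,37) to (310,210), with the wavy edge on the left side of the plate and the bar centre running from (391,0) to (384,250). I'll extract the outline in code by colour.

Run:
```python
from h import *
d=np.load("w3.npz"); i=d["img"].astype(float); K,R,t=d["mtx"],d["R"],d["t"]
rb=(i[:,:,0]-i[:,:,2])/(i.max(2)+1)
# gauge frame: bar screws/edges
for u,v in [(377,2),(367,245),(408,2),(399,252)]: print("bar",ray(K,R,t,u,v,.033).round(4))
for u,v in [(383,249)]: print("screw",ray(K,R,t,u,v,.035).round(4))
for v in range(0,248,2):
    r=rb[v,285:360]; m=np.convolve(r<.22,np.ones(4))[3:]; k=np.argmax(m>=4)
    a,b=r[k-1],r[k]; u=285+k-(.22-b)/(a-b+1e-9) if k else -1
    print(v,round(u,1),end="; ")
np.set_printoptions(linewidth=200)
g=cv2.cvtColor(d["img"],cv2.COLOR_RGB2BGR)[0:250,285:475]
cv2.imwrite("pics/w3c.png",np.hstack([cv2.resize(g[:125],None,fx=2.1,fy=4.7,interpolation=cv2.INTER_CUBIC),cv2.resize(g[125:],None,fx=2.1,fy=4.7,interpolation=cv2.INTER_CUBIC)]))
```

```text
bar [ 0.5823 -0.0341  0.033 ]
bar [ 0.6227 -0.2171  0.033 ]
bar [ 0.6047 -0.029   0.033 ]
bar [ 0.6515 -0.2172  0.033 ]
screw [ 0.6367 -0.2171  0.035 ]
0 307.3; 2 306.7; 4 306.1; 6 305.7; 8 305.0; 10 304.6; 12 304.1; 14 303.8; 16 303.4; 18 303.0; 20 302.9; 22 302.9; 24 302.9; 26 302.8; 28 302.9; 30 302.6; 32 300.2; 34 298.8; 36 298.6; 38 298.8; 40 299.3; 42 300.4; 44 303.1; 46 306.1; 48 306.8; 50 307.4; 52 308.2; 54 308.9; 56 309.3; 58 308.1; 60 307.7; 62 307.7; 64 308.3; 66 309.6; 68 314.3; 70 315.8; 72 316.8; 74 317.7; 76 318.7; 78 319.6; 80 319.6; 82 318.7; 84 318.6; 86 318.7; 88 319.5; 90 320.8; 92 324.6; 94 325.1; 96 325.5; 98 325.9; 100 326.3; 102 324.4; 104 323.2; 106 322.6; 108 322.5; 110 322.9; 112 324.8; 114 326.4; 116 326.1; 118 325.7; 120 325.3; 122 324.7; 124 321.2; 126 319.3; 128 318.7; 130 318.8; 132 319.8; 134 320.5; 136 319.8; 138 319.0; 140 318.0; 142 317.3; 144 313.8; 146 311.2; 148 310.3; 150 309.9; 152 310.4; 154 311.5; 156 311.5; 158 311.0; 160 310.4; 162 309.7; 164 308.6; 166 304.9; 168 303.8; 170 303.4; 172 303.5; 174 304.3; 176 306.8; 178 307.5; 180 307.5; 182 307.6; 184 307.4; 186 304.4; 188 303.3; 190 302.7; 192 302.8; 194 303.7; 196 306.3; 198 310.6; 200 311.1; 202 311.7; 204 311.8; 206 309.6; 208 308.8; 210 308.8; 212 309.0; 214 310.3; 216 316.5; 218 316.8; 220 317.4; 222 317.8; 224 318.2; 226 318.6; 228 318.8; 230 319.3; 232 319.5; 234 319.4; 236 319.4; 238 319.3; 240 318.9; 242 309.1; 244 302.9; 246 300.1;
```

View pics/w3c.png

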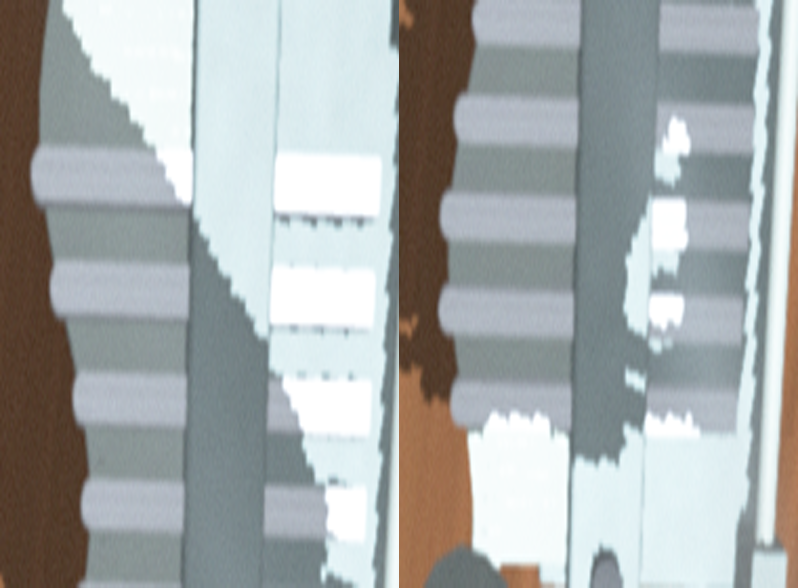

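The crop confirms a clean outline: pins proud, gaps showing the plate edge, and the lower end of the plate at row 241. I'll fit the edge and offset it by the barrel radius.

```bash
cat > path.py <<'E'
from h import *
from scipy.interpolate import UnivariateSpline
d=np.load("w3.npz"); i=d["img"].astype(float); K,R,t=d["mtx"],d["R"],d["t"]
rb=(i[:,:,0]-i[:,:,2])/(i.max(2)+1)
th=np.radians(12.57); A=np.array([-np.sin(th),np.cos(th)]); B=np.array([np.cos(th),np.sin(th)]); O=np.array([.557,-.133])
ab=lambda p:np.array([A@(p[:2]-O),B@(p[:2]-O)])*1e3
pins=[36.5,61,84.7,107.5,129,150,170.7,191,210.3]
P=[]
for v in range(0,241):
    if min(abs(v-p) for p in pins)<8.2: continue
    r=rb[v,285:360]; m=np.convolve(r<.22,np.ones(4))[3:]; k=np.argmax(m>=4)
    a,b=r[k-1],r[k]; u=285+k-(.22-b)/(a-b)
    P.append(ab(ray(K,R,t,u,v,.020)))
P=np.array(sorted(P,key=lambda p:p[0]))
f=UnivariateSpline(P[:,0],P[:,1],k=4,s=len(P)*.25**2)
x=np.linspace(P[0,0]-6,P[-1,0]+5,400); sl=f.derivative()(x); n=np.hypot(1,sl)
ca=x+15*sl/n; cb=f(x)-15/n
o=np.argsort(ca); ca,cb=ca[o],cb[o]
E
python3 - <<'E'
from path import *
print("res",np.std(P[:,1]-f(P[:,0])),"range",P[0],P[-1], "maxslope",np.degrees(np.arctan(sl)).round(0)[[0,-1]],np.degrees(np.arctan(abs(sl).max())))
c=np.array([ab(ray(K,R,t,a,b,.0265)) for a,b in [(337,37.4),(440,39.4),(338,171.2),(432,172.2)]]); print("pin pts",c.round(1))
print("pin a (front)",[ab(ray(K,R,t,310,p,.0265))[0].round(1) for p in pins])
for a in np.arange(-95,95.1,5): print(int(a),f(a).round(1),np.interp(a,ca,cb).round(1),end=" | ")
from cell import sense
s=sense();print("\nTCP",s["position"],ab(s["position"]),s["ft_force"].round(2))
E
```

```text
res 0.24996123391585628 range [-95.73522671   4.17624295] [95.73423854 -5.52118697] maxslope [25. 39.] 38.506243757456666
pin pts [[ 68.4  17.4]
 [ 67.3  96.8]
 [-33.7  19.9]
 [-34.4  98.9]]
pin a (front) [np.float64(69.0), np.float64(51.6), np.float64(34.3), np.float64(17.1), np.float64(0.4), np.float64(-16.4), np.float64(-33.4), np.float64(-50.5), np.float64(-67.2)]
-95 4.2 -11.3 | -90 4.7 -10.3 | -85 4.3 -10.9 | -80 3.4 -12.1 | -75 2.1 -13.6 | -70 0.5 -15.3 | -65 -1.2 -17.0 | -60 -2.8 -18.4 | -55 -4.2 -19.6 | -50 -5.3 -20.4 | -45 -5.9 -20.9 | -40 -6.0 -21.0 | -35 -5.6 -20.7 | -30 -4.7 -20.0 | -25 -3.3 -18.9 | -20 -1.4 -17.4 | -15 0.7 -15.6 | -10 2.9 -13.5 | -5 5.1 -11.3 | 0 7.0 -9.1 | 5 8.6 -7.1 | 10 9.6 -5.7 | 15 10.0 -5.0 | 20 9.8 -5.3 | 25 9.0 -6.5 | 30 7.7 -8.2 | 35 5.9 -10.3 | 40 3.9 -12.5 | 45 1.7 -14.8 | 50 -0.6 -17.0 | 55 -2.8 -19.0 | 60 -4.9 -20.8 | 65 -6.6 -22.2 | 70 -8.0 -23.3 | 75 -8.9 -24.0 | 80 -9.2 -24.2 | 85 -8.8 -23.9 | 90 -7.5 -23.1 | 95 -5.3 -21.7 | 
TCP [ 0.57360855 -0.20275675  0.20055949] [-71.69929739   1.02913917] [ 1.08  0.68 -2.81]
```

>>> {"fn": "drive_tool", "kwargs": {
  "commands": [0,0,0,-5,-7,5,10,0,0,0,-6,-8,10,10,0,0,0,-6,-8,15,10,0,0,0,-4,-6,20,10,0,0,0,0,0,20,10,0,0,0,0,0,20,10,0,0,0,0,0,20,10,0,0,0,0,0,15,10,0,0,0,0,0,13,10,0,0,0,0,0,6,10,0,0,0,0,0,3,10,0,0,0,0,0,1,10]
}}

```text
t: 7.88
position: [0.5495, -0.2316, 0.0524]
tool_rot: [-1.965, -2.451, 0.0]
ft_force: [0.8, 0.9, -3.1]
gripper_width: 0.0194
```

>>> {"fn": "drive_tool", "kwargs": {
  "commands": [0,0,0,0,0,0,10,0,0,0,0,0,0,10,0,0,0,0,0,0,10,0,0,0,0,0,0,10]
}}

```text
t: 8.22
position: [0.5502, -0.2315, 0.0533]
tool_rot: [1.964, 2.451, 0.001]
ft_force: [-0.2, -0.6, -1.7]
gripper_width: 0.0193
```

```bash
sed -i 's/\.25\*\*2/.15**2/; s/k=4/k=5/' path.py
cat > st.py <<'E'
from path import *
from cell import sense
L=[sense() for _ in range(5)]; s=L[-1]; p=ab(s["position"]); Fa=A@s["ft_force"][:2]; Fb=B@s["ft_force"][:2]
print("t %.2f a %.2f b %.2f z %.4f path b %.2f gap %.2f  Fa %.2f Fb %.2f Fz %.2f"%(s["t"],*p,s["position"][2],np.interp(p[0],ca,cb),np.interp(p[0],ca,cb)-p[1],Fa,Fb,s["ft_force"][2]), "torque",s["ft_torque"].round(2))
E
python3 - <<'E'
import st
from path import *
print("slope",np.degrees(np.arctan(sl[[0,-1]])))
g=np.arange(-95,101,5); h=np.interp(g,ca,cb)
for a,b,e in zip(g[1:],h[1:],np.diff(h)): print(int(a),b.round(1),"d",e.round(2),end=" | ")
E
```

```text
t 8.22 a -94.63 b -28.05 z 0.0533 path b -10.67 gap 17.39  Fa -0.53 Fb -0.32 Fz -1.73 torque [-0.08  0.05 -0.01]
slope [ 7.30557593 11.05935334]
-90 -10.4 d 0.29 | -85 -10.9 d -0.44 | -80 -12.0 d -1.16 | -75 -13.6 d -1.59 | -70 -15.3 d -1.73 | -65 -17.0 d -1.66 | -60 -18.5 d -1.45 | -55 -19.6 d -1.15 | -50 -20.4 d -0.8 | -45 -20.8 d -0.42 | -40 -20.9 d -0.03 | -35 -20.5 d 0.36 | -30 -19.8 d 0.75 | -25 -18.7 d 1.11 | -20 -17.2 d 1.44 | -15 -15.5 d 1.71 | -10 -13.6 d 1.92 | -5 -11.5 d 2.03 | 0 -9.5 d 2.03 | 5 -7.6 d 1.88 | 10 -6.1 d 1.53 | 15 -5.2 d 0.94 | 20 -5.1 d 0.09 | 25 -6.0 d -0.89 | 30 -7.7 d -1.71 | 35 -9.9 d -2.25 | 40 -12.4 d -2.51 | 45 -15.0 d -2.56 | 50 -17.4 d -2.43 | 55 -19.6 d -2.16 | 60 -21.4 d -1.8 | 65 -22.8 d -1.38 | 70 -23.7 d -0.92 | 75 -24.1 d -0.44 | 80 -24.1 d 0.03 | 85 -23.6 d 0.49 | 90 -22.7 d 0.91 | 95 -21.5 d 1.24 | 100 -20.1 d 1.39 |
```

>>> {"fn": "drive_tool", "kwargs": {
  "commands": [0,0,0,0.5,3,0,10,0,0,0,0.5,4,0,10,0,0,0,0.5,4,0,10,0,0,0,0.5,3,0,10,0,0,0,0.5,1,0,10,0,0,0,0.5,0.5,0,10,0,0,0,0,0.5,0,10,0,0,0,0,0,0,10,0,0,0,0,0,0,10]
}}

```text
t: 8.97
position: [0.5645, -0.2251, 0.0525]
tool_rot: [-1.965, -2.451, 0.0]
ft_force: [-0.3, -0.5, -2.8]
gripper_width: 0.0192
```

```bash
python3 st.py
```

```text
t 8.97 a -91.48 b -12.71 z 0.0525 path b -10.44 gap 2.27  Fa -0.43 Fb -0.43 Fz -2.81 torque [-0.08  0.06  0.01]
```

>>> {"fn": "drive_tool", "kwargs": {
  "commands": [0,0,0,0,0.5,0,10,0,0,0,0,0.5,0,10,0,0,0,0,0.5,0,10,0,0,0,0,0,0,10,0,0,0,0,0,0,10]
}}

```text
t: 9.38
position: [0.5662, -0.2246, 0.0526]
tool_rot: [1.965, 2.451, 0.0]
ft_force: [-0.5, -0.9, -1.6]
gripper_width: 0.0195
```

>>> {"fn": "drive_tool", "kwargs": {
  "commands": [0,0,0,0,0.5,0,10,0,0,0,0,0.5,0,10,0,0,0,0,0,0,10,0,0,0,0,0,0,10]
}}

```text
t: 9.72
position: [0.5669, -0.2244, 0.0525]
tool_rot: [-1.965, -2.451, 0.0]
ft_force: [-0.4, -0.3, -2.4]
gripper_width: 0.0192
```

```bash
python3 st.py
```

```text
t 9.72 a -91.37 b -10.27 z 0.0525 path b -10.44 gap -0.16  Fa -0.17 Fb -0.45 Fz -2.37 torque [-0.1   0.31 -0.01]
```

>>> {"fn": "drive_tool", "kwargs": {
  "commands": [0,0,0,0,0.5,0,10,0,0,0,0,0,0,10,0,0,0,0,0,0,10]
}}

```text
t: 9.97
position: [0.567, -0.2245, 0.0524]
tool_rot: [-1.965, -2.45, 0.001]
ft_force: [-2.7, -0.6, -2.0]
gripper_width: 0.0192
```

```bash
python3 st.py
```

```text
t 9.97 a -91.43 b -10.18 z 0.0524 path b -10.44 gap -0.26  Fa 0.03 Fb -2.78 Fz -1.97 torque [-0.21  0.6  -0.01]
```

>>> {"fn": "drive_tool", "kwargs": {
  "commands": [0,0,0,0,0.5,0,10,0,0,0,0,0,0,10,0,0,0,0,0,0,10]
}}

```text
t: 10.22
position: [0.5671, -0.2244, 0.0523]
tool_rot: [-1.964, -2.45, 0.002]
ft_force: [-4.4, -1.4, -2.3]
gripper_width: 0.0191
```

```bash
python3 st.py
```

```text
t 10.22 a -91.41 b -10.00 z 0.0523 path b -10.44 gap -0.44  Fa -0.38 Fb -4.56 Fz -2.34 torque [-0.29  1.13  0.03]
```

>>> {"fn": "drive_tool", "kwargs": {
  "commands": [0,0,0,0.6,0,0,10,0,0,0,1.25,0,0,10,0,0,0,1.25,-0.1,0,10,0,0,0,1.25,-0.15,0,10,0,0,0,1.25,-0.2,0,10,0,0,0,1.25,-0.25,0,10,0,0,0,1.25,-0.3,0,10,0,0,0,1.25,-0.3,0,10,0,0,0,1.25,-0.3,0,10,0,0,0,1.25,-0.3,0,10,0,0,0,1.25,-0.4,0,10,0,0,0,1.25,-0.4,0,10]
}}

```text
t: 11.22
position: [0.5625, -0.2119, 0.0528]
tool_rot: [1.964, 2.449, -0.001]
ft_force: [-3.3, -4.4, -2.6]
gripper_width: 0.0193
```

```bash
python3 st.py
```

```text
t 11.22 a -78.20 b -11.82 z 0.0528 path b -12.56 gap -0.74  Fa -3.54 Fb -4.22 Fz -2.57 torque [-1.01  0.99  0.  ]
```

>>> {"fn": "drive_tool", "kwargs": {
  "commands": [0,0,0,1.25,-0.4,0,10,0,0,0,1.25,-0.4,0,10,0,0,0,1.25,-0.4,0,10,0,0,0,1.25,-0.42,0,10,0,0,0,1.25,-0.43,0,10,0,0,0,1.25,-0.43,0,10,0,0,0,1.25,-0.43,0,10,0,0,0,1.25,-0.42,0,10,0,0,0,1.25,-0.42,0,10,0,0,0,1.25,-0.42,0,10,0,0,0,1.25,-0.4,0,10,0,0,0,1.25,-0.38,0,10]
}}

```text
t: 12.22
position: [0.5545, -0.1979, 0.0528]
tool_rot: [1.964, 2.45, -0.0]
ft_force: [-3.4, -3.2, -3.0]
gripper_width: 0.0193
```

```bash
python3 st.py
```

```text
t 12.22 a -62.75 b -16.59 z 0.0528 path b -17.69 gap -1.10  Fa -2.36 Fb -4.02 Fz -3.04 torque [-1.2   0.93  0.02]
```

>>> {"fn": "drive_tool", "kwargs": {
  "commands": [0,0,0,1.25,-0.36,0,10,0,0,0,1.25,-0.34,0,10,0,0,0,1.25,-0.3,0,10,0,0,0,1.25,-0.3,0,10,0,0,0,1.25,-0.28,0,10,0,0,0,1.25,-0.26,0,10,0,0,0,1.25,-0.22,0,10,0,0,0,1.25,-0.2,0,10,0,0,0,1.25,-0.2,0,10,0,0,0,1.25,-0.18,0,10,0,0,0,1.25,-0.15,0,10,0,0,0,1.25,-0.12,0,10]
}}

```text
t: 13.22
position: [0.5475, -0.1829, 0.0524]
tool_rot: [-1.964, -2.45, 0.0]
ft_force: [-4.2, -2.5, -2.6]
gripper_width: 0.0196
```

```bash
python3 st.py
```

```text
t 13.22 a -46.66 b -20.12 z 0.0524 path b -20.74 gap -0.62  Fa -1.49 Fb -4.66 Fz -2.63 torque [-0.87  1.27 -0.02]
```

>>> {"fn": "drive_tool", "kwargs": {
  "commands": [0,0,0,1.25,-0.08,0,10,0,0,0,1.25,-0.05,0,10,0,0,0,1.25,-0.02,0,10,0,0,0,1.25,0,0,10,0,0,0,1.25,0,0,10,0,0,0,1.25,0.02,0,10,0,0,0,1.25,0.05,0,10,0,0,0,1.25,0.07,0,10,0,0,0,1.25,0.1,0,10,0,0,0,1.25,0.12,0,10,0,0,0,1.25,0.13,0,10,0,0,0,1.25,0.15,0,10]
}}

```text
t: 14.22
position: [0.5443, -0.1673, 0.0521]
tool_rot: [-1.963, -2.449, 0.0]
ft_force: [-5.2, -2.2, -3.2]
gripper_width: 0.0193
```

```bash
python3 st.py
```

```text
t 14.22 a -30.74 b -19.92 z 0.0521 path b -19.89 gap 0.02  Fa -0.98 Fb -5.56 Fz -3.17 torque [-0.51  1.37  0.01]
```

>>> {"fn": "drive_tool", "kwargs": {
  "commands": [0,0,0,1.25,0.2,0,10,0,0,0,1.25,0.22,0,10,0,0,0,1.25,0.25,0,10,0,0,0,1.25,0.28,0,10,0,0,0,1.25,0.3,0,10,0,0,0,1.25,0.32,0,10,0,0,0,1.25,0.35,0,10,0,0,0,1.25,0.36,0,10,0,0,0,1.25,0.38,0,10,0,0,0,1.25,0.4,0,10,0,0,0,1.25,0.42,0,10,0,0,0,1.25,0.43,0,10]
}}

```text
t: 15.22
position: [0.5449, -0.1513, 0.052]
tool_rot: [-1.962, -2.449, -0.0]
ft_force: [-4.2, -0.2, -4.7]
gripper_width: 0.0193
```

```bash
python3 st.py
```

```text
t 15.22 a -15.25 b -15.82 z 0.0520 path b -15.60 gap 0.23  Fa 0.74 Fb -4.11 Fz -4.67 torque [-0.22  1.31 -0.01]
```

>>> {"fn": "drive_tool", "kwargs": {
  "commands": [0,0,0,1.25,0.48,0,10,0,0,0,1.25,0.49,0,10,0,0,0,1.25,0.5,0,10,0,0,0,1.25,0.51,0,10,0,0,0,1.25,0.52,0,10,0,0,0,1.25,0.52,0,10,0,0,0,1.25,0.52,0,10,0,0,0,1.25,0.53,0,10,0,0,0,1.25,0.53,0,10,0,0,0,1.25,0.53,0,10,0,0,0,1.25,0.52,0,10,0,0,0,1.25,0.5,0,10]
}}

```text
t: 16.22
position: [0.5478, -0.1354, 0.0522]
tool_rot: [-1.962, -2.45, -0.001]
ft_force: [-4.5, -0.1, -3.0]
gripper_width: 0.0192
```

```bash
python3 st.py
```

```text
t 16.22 a -0.37 b -9.53 z 0.0522 path b -9.66 gap -0.13  Fa 0.92 Fb -4.40 Fz -3.04 torque [-0.18  1.37 -0.02]
```

>>> {"fn": "drive_tool", "kwargs": {
  "commands": [0,0,0,1.25,0.49,0,10,0,0,0,1.25,0.48,0,10,0,0,0,1.25,0.47,0,10,0,0,0,1.25,0.46,0,10,0,0,0,1.25,0.44,0,10,0,0,0,1.25,0.41,0,10,0,0,0,1.25,0.38,0,10,0,0,0,1.25,0.35,0,10,0,0,0,1.25,0.3,0,10,0,0,0,1.25,0.26,0,10,0,0,0,1.25,0.22,0,10,0,0,0,1.25,0.18,0,10]
}}

```text
t: 17.22
position: [0.5493, -0.121, 0.0524]
tool_rot: [-1.964, -2.451, 0.0]
ft_force: [-4.4, -1.9, -2.7]
gripper_width: 0.019
```

```bash
python3 st.py
```

```text
t 17.22 a 13.42 b -4.86 z 0.0524 path b -5.39 gap -0.52  Fa -0.91 Fb -4.72 Fz -2.66 torque [-0.49  1.36 -0.  ]
```

>>> {"fn": "drive_tool", "kwargs": {
  "commands": [0,0,0,1.25,0.12,0,10,0,0,0,1.25,0.08,0,10,0,0,0,1.25,0.04,0,10,0,0,0,1.25,0,0,10,0,0,0,1.25,-0.05,0,10,0,0,0,1.25,-0.1,0,10,0,0,0,1.25,-0.16,0,10,0,0,0,1.25,-0.2,0,10,0,0,0,1.25,-0.26,0,10,0,0,0,1.25,-0.32,0,10,0,0,0,1.25,-0.37,0,10,0,0,0,1.25,-0.42,0,10]
}}

```text
t: 18.22
position: [0.5451, -0.1069, 0.0527]
tool_rot: [1.964, 2.451, 0.001]
ft_force: [-2.1, -3.4, -2.5]
gripper_width: 0.0186
```

```bash
python3 st.py
```

```text
t 18.22 a 28.09 b -5.95 z 0.0527 path b -6.95 gap -1.00  Fa -2.86 Fb -2.81 Fz -2.51 torque [-0.79  0.81 -0.05]
```

>>> {"fn": "drive_tool", "kwargs": {
  "commands": [0,0,0,1.25,-0.42,0,10,0,0,0,1.25,-0.46,0,10,0,0,0,1.25,-0.5,0,10,0,0,0,1.25,-0.54,0,10,0,0,0,1.25,-0.57,0,10,0,0,0,1.25,-0.58,0,10,0,0,0,1.25,-0.6,0,10,0,0,0,1.25,-0.6,0,10,0,0,0,1.25,-0.62,0,10,0,0,0,1.25,-0.62,0,10,0,0,0,1.25,-0.62,0,10,0,0,0,1.25,-0.62,0,10]
}}

```text
t: 19.22
position: [0.5348, -0.0933, 0.0525]
tool_rot: [-1.964, -2.451, -0.001]
ft_force: [-1.0, -1.4, -2.7]
gripper_width: 0.0187
```

```bash
python3 st.py
```

```text
t 19.22 a 43.58 b -13.03 z 0.0525 path b -14.28 gap -1.25  Fa -1.16 Fb -1.32 Fz -2.69 torque [-0.56  0.5  -0.03]
```

>>> {"fn": "drive_tool", "kwargs": {
  "commands": [0,0,0,0,0.6,0,10,0,0,0,0,0.6,0,10,0,0,0,0,0.2,0,10,0,0,0,0,0,0,10]
}}

```text
t: 19.55
position: [0.5353, -0.0936, 0.0521]
tool_rot: [-1.964, -2.45, 0.002]
ft_force: [-4.2, -2.3, -3.1]
gripper_width: 0.0193
```

```bash
python3 st.py
```

```text
t 19.55 a 43.19 b -12.60 z 0.0521 path b -14.08 gap -1.48  Fa -1.32 Fb -4.58 Fz -3.14 torque [-0.74  1.23  0.02]
```

>>> {"fn": "drive_tool", "kwargs": {
  "commands": [0,0,0,1.25,-0.6,0,10,0,0,0,1.25,-0.61,0,10,0,0,0,1.25,-0.61,0,10,0,0,0,1.25,-0.6,0,10,0,0,0,1.25,-0.59,0,10,0,0,0,1.25,-0.57,0,10]
}}

```text
t: 20.05
position: [0.531, -0.088, 0.0526]
tool_rot: [1.965, 2.45, -0.001]
ft_force: [-3.8, -4.5, -1.7]
gripper_width: 0.0192
```

```bash
python3 st.py
```

```text
t 20.05 a 49.54 b -15.59 z 0.0526 path b -17.21 gap -1.62  Fa -3.58 Fb -4.65 Fz -1.70 torque [-1.19  1.03  0.04]
```

>>> {"fn": "drive_tool", "kwargs": {
  "commands": [0,0,0,1.25,-0.58,0,10,0,0,0,1.25,-0.56,0,10,0,0,0,1.25,-0.54,0,10,0,0,0,1.25,-0.52,0,10,0,0,0,1.25,-0.5,0,10,0,0,0,1.25,-0.47,0,10,0,0,0,1.25,-0.45,0,10,0,0,0,1.25,-0.43,0,10,0,0,0,1.25,-0.4,0,10]
}}

```text
t: 20.8
position: [0.5239, -0.0781, 0.0524]
tool_rot: [1.966, 2.45, -0.002]
ft_force: [-3.8, -3.7, -2.1]
gripper_width: 0.0194
```

```bash
python3 st.py
```

```text
t 20.80 a 60.81 b -20.35 z 0.0524 path b -21.65 gap -1.30  Fa -2.76 Fb -4.55 Fz -2.14 torque [-1.24  1.09 -0.02]
```

>>> {"fn": "drive_tool", "kwargs": {
  "commands": [0,0,0,1.25,-0.36,0,10,0,0,0,1.25,-0.33,0,10,0,0,0,1.25,-0.31,0,10,0,0,0,1.25,-0.28,0,10,0,0,0,1.25,-0.26,0,10,0,0,0,1.25,-0.23,0,10,0,0,0,1.25,-0.2,0,10,0,0,0,1.25,-0.17,0,10,0,0,0,1.25,-0.14,0,10,0,0,0,1.25,-0.11,0,10,0,0,0,1.25,-0.08,0,10,0,0,0,1.25,-0.05,0,10]
}}

```text
t: 21.8
position: [0.5172, -0.0631, 0.052]
tool_rot: [-1.964, -2.449, 0.003]
ft_force: [-5.5, -2.7, -2.8]
gripper_width: 0.0197
```

```bash
python3 st.py
```

```text
t 21.80 a 76.86 b -23.59 z 0.0520 path b -24.18 gap -0.59  Fa -1.40 Fb -5.93 Fz -2.81 torque [-0.83  1.39 -0.05]
```

>>> {"fn": "drive_tool", "kwargs": {
  "commands": [0,0,0,1.25,0,0,10,0,0,0,1.25,0.02,0,10,0,0,0,1.25,0.05,0,10,0,0,0,1.25,0.08,0,10,0,0,0,1.25,0.1,0,10,0,0,0,1.25,0.12,0,10,0,0,0,1.25,0.14,0,10,0,0,0,1.25,0.16,0,10,0,0,0,1.25,0.18,0,10,0,0,0,1.25,0.2,0,10,0,0,0,1.25,0.22,0,10,0,0,0,1.25,0.24,0,10]
}}

```text
t: 22.8
position: [0.5153, -0.0471, 0.0519]
tool_rot: [-1.963, -2.449, 0.002]
ft_force: [-5.0, -0.4, -1.9]
gripper_width: 0.0193
```

```bash
python3 st.py
```

```text
t 22.80 a 92.96 b -22.02 z 0.0519 path b -22.01 gap 0.01  Fa 0.66 Fb -4.95 Fz -1.88 torque [-0.33  1.42 -0.01]
```

>>> {"fn": "drive_tool", "kwargs": {
  "commands": [0,0,0,1.25,0.26,0,10,0,0,0,1.25,0.28,0,10,0,0,0,1.25,0.3,0,10,0,0,0,1.25,0.32,0,10,0,0,0,1.25,0.33,0,10,0,0,0,0,0,0,10]
}}

```text
t: 23.3
position: [0.5158, -0.04, 0.0521]
tool_rot: [-1.962, -2.45, 0.0]
ft_force: [-5.1, -0.4, -2.4]
gripper_width: 0.0193
```

```bash
python3 st.py
```

```text
t 23.30 a 99.68 b -19.95 z 0.0521 path b -20.17 gap -0.22  Fa 0.72 Fb -5.07 Fz -2.37 torque [-0.06  1.38 -0.  ]
```

>>> {"fn": "drive_tool", "kwargs": {
  "commands": [0,0,0,0,-2,0,10,0,0,0,0,-4,0,10,0,0,0,0,-6,0,10,0,0,0,0,-8,0,10,0,0,0,0,-8,0,10,0,0,0,-10,-6,-15,10,0,0,0,-20,0,-25,10,0,0,0,-30,0,-30,10,0,0,0,-30,5,-30,10,0,0,0,-30,10,-20,10,0,0,0,-25,10,-20,10,0,0,0,-10,4,-5,10]
}}

```text
t: 24.3
position: [0.5479, -0.1979, 0.2007]
tool_rot: [1.964, 2.44, 0.004]
ft_force: [0.2, -0.7, -2.1]
gripper_width: 0.0191
```

>>> {"fn": "drive_tool", "kwargs": {
  "commands": [0,0,0,-5,2,0,10,0,0,0,0,0,0,10,0,0,0,0,0,0,10,0,0,0,0,0,0,10,0,0,0,0,0,0,10]
}}

```text
t: 24.72
position: [0.5477, -0.1956, 0.1953]
tool_rot: [-1.961, -2.451, -0.0]
ft_force: [-0.5, -0.4, -3.4]
gripper_width: 0.0193
```

```bash
python3 look.py w4; python3 st.py
python3 - <<'E'
import cv2
i=cv2.imread("pics/w4.png"); cv2.imwrite("pics/w4c.png",cv2.resize(i[:290,240:560],None,fx=2,fy=2,interpolation=cv2.INTER_CUBIC))
E
```

```text
24.7167 [ 0.5477 -0.1956  0.1953] [-0.54 -0.41 -3.36]
jaw yaw 12.667776214130496 tool z [-0.0016  0.0014 -1.    ]
shift mm [0. 0. 0.] turn z deg 12.667776214130496
t 24.77 a -59.31 b -22.56 z 0.1956 path b -18.64 gap 3.93  Fa 0.71 Fb -0.50 Fz -3.44 torque [-0.07 -0.01 -0.01]
```

View pics/w4c.png

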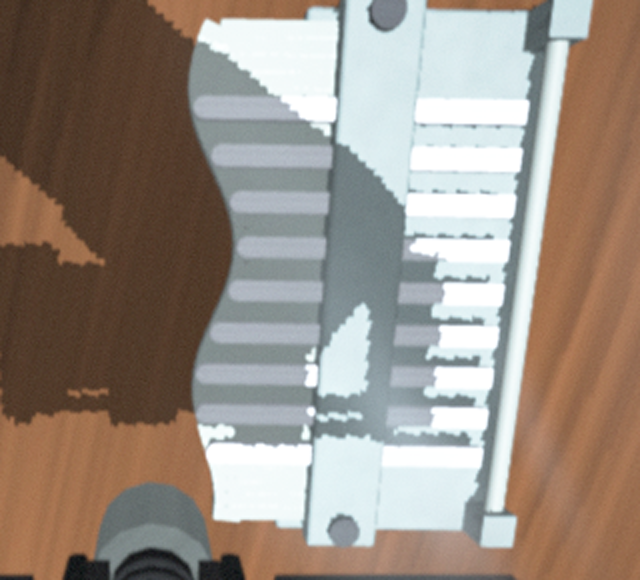

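All nine pins (crop rows 107 to 455) now lie at the edge, none protruding. Next is returning the tracer.

>>> {"fn": "drive_tool", "kwargs": {
  "commands": [0,0,0,10,2,0,10,0,0,0,20,2,0,10,0,0,0,30,2,0,10,0,0,0,30,2,0,10,0,0,0,30,2,0,10,0,0,0,30,2,0,10,0,0,0,30,2,0,10,0,0,0,30,2,0,10,0,0,0,30,2,0,10,0,0,0,30,2,0,10,0,0,0,30,2,0,10,0,0,0,30,2,0,10]
}}

```text
t: 25.77
position: [0.4989, 0.1326, 0.1964]
tool_rot: [-1.963, -2.452, -0.001]
ft_force: [0.7, 0.3, -2.6]
gripper_width: 0.0196
```

>>> {"fn": "drive_tool", "kwargs": {
  "commands": [0,0,0,30,1,0,10,0,0,0,30,1,0,10,0,0,0,30,1,0,10,0,0,0,27,1,0,10,0,0,0,24,1,0,10,0,0,0,18,1,0,10,0,0,0,12,1,0,10,0,0,0,8,1,10,10,0,0,0,3,0,20,10,0,0,0,0,0,25,10,0,0,0,0,0,20,10,0,0,0,0,0,10,10]
}}

```text
t: 26.77
position: [0.4666, 0.3074, 0.1077]
tool_rot: [-1.966, -2.45, 0.008]
ft_force: [-0.7, -0.5, -3.0]
gripper_width: 0.0189
```

>>> {"fn": "drive_tool", "kwargs": {
  "commands": [0,0,0,0,0,0,10,0,0,0,0,0,0,10,0,0,0,0,0,0,10,0,0,0,0,0,0,10,0,0,0,0,0,0,10]
}}

```text
t: 27.18
position: [0.4691, 0.31, 0.1127]
tool_rot: [1.965, 2.451, 0.004]
ft_force: [0.5, -0.5, -3.1]
gripper_width: 0.0193
```

```bash
python3 look.py w5;  python3 -c "
from h import *; from cell import sense
s=sense();plan(s,(.4675,.3105,.0515),np.radians(12.57))
i=cv2.imread('pics/w5.png'); cv2.imwrite('pics/w5c.png',cv2.resize(i[120:360,200:440],None,fx=2.4,fy=2.4))"
```

```text
27.1833 [0.4691 0.31   0.1127] [ 0.53 -0.48 -3.08]
jaw yaw 12.564775784766324 tool z [ 0.002   0.0017 -1.    ]
shift mm [0. 0. 0.] turn z deg 12.564775784766324
jaw yaw 12.57162106715239 tool z [ 0.0016  0.0014 -1.    ]
shift mm [ 0.8 -1.3 61. ] turn z deg 0.001621067152390625
```

View pics/w5c.png

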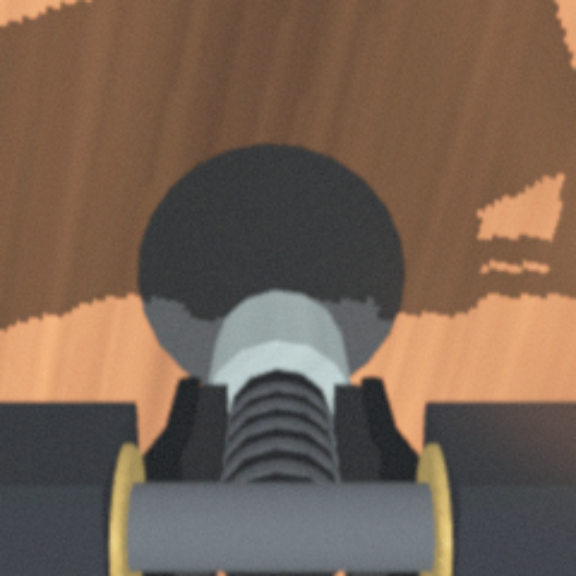

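The tracer is upright in the grip, hanging above the mat, which is centred at crop (271,270). Descending.

>>> {"fn": "drive_tool", "kwargs": {
  "commands": [0,0,0,0,-0.6,6,10,0,0,0,0.4,-0.6,14,10,0,0,0,0.4,0,16,10,0,0,0,0,0,12,10,0,0,0,0,0,6,10,0,0,0,0,0,3,10,0,0,0,0,0,1.5,10,0,0,0,0,0,0,10,0,0,0,0,0,0,10,0,0,0,0,0,0,10]
}}

```text
t: 28.07
position: [0.4674, 0.3104, 0.0536]
tool_rot: [1.965, 2.451, 0.002]
ft_force: [-0.8, 0.5, -2.7]
gripper_width: 0.0193
```

>>> {"fn": "drive_tool", "kwargs": {
  "commands": [0,0,0,0,0,0.5,10,0,0,0,0,0,0.5,10,0,0,0,0,0,0,10,0,0,0,0,0,0,10]
}}

```text
t: 28.4
position: [0.4669, 0.3101, 0.0519]
tool_rot: [1.965, 2.451, 0.0]
ft_force: [0.2, 0.0, -3.9]
gripper_width: 0.0191
```

>>> {"fn": "drive_tool", "kwargs": {
  "commands": [0,0,0,0,0,0.5,10,0,0,0,0,0,0.5,10,0,0,0,0,0,0,10,0,0,0,0,0,0,10]
}}

```text
t: 28.73
position: [0.4669, 0.31, 0.0507]
tool_rot: [-1.965, -2.451, 0.0]
ft_force: [-0.4, -0.1, -2.7]
gripper_width: 0.0192
```

>>> {"fn": "drive_tool", "kwargs": {
  "commands": [0,0,0,0,0,0.5,10,0,0,0,0,0,0.5,10,0,0,0,0,0,0,10,0,0,0,0,0,0,10]
}}

```text
t: 29.07
position: [0.467, 0.3102, 0.0505]
tool_rot: [-1.965, -2.451, -0.001]
ft_force: [-1.4, -1.5, 4.6]
gripper_width: 0.0193
```

Contact with the mat shows in Fz. I'll open the fingers, then rise.

>>> {"fn": "drive_tool", "kwargs": {
  "commands": [0,0,0,0,0,-0.4,10,0,0,0,0,0,0,22,0,0,0,0,0,0,26,0,0,0,0,0,0,32,0,0,0,0,0,0,40,0,0,0,0,0,0,50,0,0,0,0,0,0,60,0,0,0,0,0,0,60,0,0,0,0,0,0,60]
}}

```text
t: 29.82
position: [0.467, 0.3101, 0.0502]
tool_rot: [1.965, 2.451, 0.0]
ft_force: [-0.4, -0.2, -0.3]
gripper_width: 0.0556
```

>>> {"fn": "drive_tool", "kwargs": {
  "commands": [0,0,0,0,0,-5,60,0,0,0,0,0,-12,60,0,0,0,0,0,-20,60,0,0,0,0,0,-25,60,0,0,0,0,0,-25,60,0,0,0,0,0,-20,60,0,0,0,0,0,-10,60,0,0,0,0,0,-5,60,0,0,0,0,0,0,60,0,0,0,0,0,0,60,0,0,0,0,0,0,60]
}}

```text
t: 30.73
position: [0.4661, 0.3095, 0.1708]
tool_rot: [-1.964, -2.451, 0.004]
ft_force: [0.1, 0.0, 0.1]
gripper_width: 0.0598
```

```bash
python3 look.py w6
python3 - <<'E'
from cell import *
import cv2,numpy as np
d=snapshot("top"); a=cv2.imread("pics/top0.png"); b=d["img"][:,:,::-1]; w=cv2.imread("pics/w6.png")
p=cv2.resize(b[160:310,150:410],(624,360)); q=cv2.resize(w[120:300,220:420],(267,240))
o=np.zeros((600,624,3),np.uint8); o[:360]=p; o[360:,:267]=q; o[360:,280:624]=cv2.resize(b[190:310,400:500],(344,240)); cv2.imwrite("pics/fin.png",o)
E
```

```text
30.7333 [0.4661 0.3095 0.1708] [0.09 0.03 0.13]
jaw yaw 12.57750829151712 tool z [-0.0019 -0.0016 -1.    ]
shift mm [0. 0. 0.] turn z deg 12.57750829151712
```

View pics/fin.png

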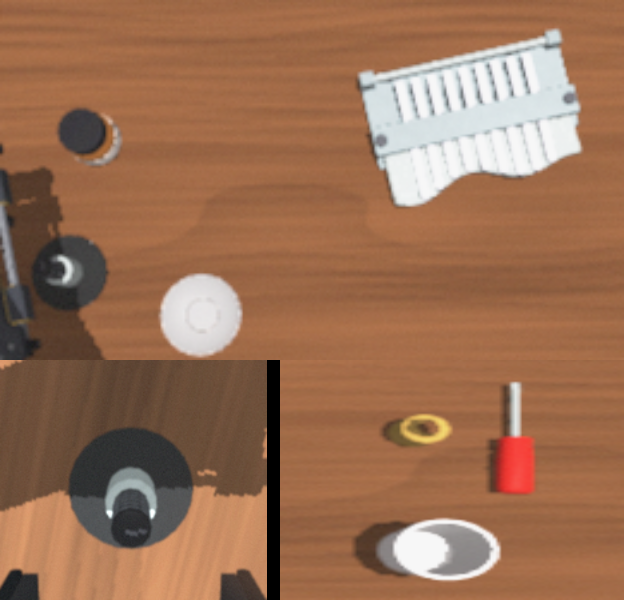

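The final views show the tracer standing upright and centred on its mat, the pins flush along the edge, and nothing else moved. I'm handing in.

```bash
python3 -c "
from cell import *
print(job_done())"
```

```text
the job is handed in; nothing more can be done
None
```

I ran the tracer along the template's edge in one pass, from the gauge −y end (about −91 mm) to the +y end (about +99 mm). I then stood it back on its mat, released it and handed the job in at about 31 s.

- **Contact:** force was read only at the end of each move, about once a second. It was mostly 4–6 N and never read zero. It fell once, to about 1.8 N near y = +44 mm. There I stopped and pressed back to about 4.8 N before going on.
- **Pins:** the close-up after the run shows no pin sticking out past the edge. Some noses look up to about 1 mm behind it after allowing for the viewing angle. I judged this by eye and did not measure it, and pin 9 was washed out by glare.
- **Final state:** the last pictures show the tracer upright and centred on its mat. The jar, dish, beaker and driver look unmoved, and the gripper was clear with force readings near zero. The brass weight's place was outside the final crop, though the arm never went near it.

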